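# Snap the chipset heatsink onto its clip frame

## Task

Pick up the loose blue heatsink, set it level and centred on top of the two white snap hooks in the middle of the mainboard, and push it straight down until both hooks have clicked over its base plate, then let go. Either way round is fine. Push firmly but slowly, never with more than about 20 N, or the chip under it cracks, and leave the drive, the screwdriver and the tub where they are.

Things in the scene. Friction and masses are not known exactly. Their poses are not given: they have to be found in the camera images.
- heatsink: Loose blue metal heatsink, 110 to 180 g, upright on the bench. Base plate 44 (x) x 72 (y) x 5 mm; centred on it a finned block 36 (x) x 48 (y) x 30 mm (35 mm tall in all). Origin: centre of the plate's underside, z up. Grip the finned block with the fingers closing along the heatsink's x, so that its y ends stay free for the hooks. Half a turn about z makes no difference.
- board: Green mainboard 170 x 170 mm, fixed on a brown carton 180 x 180 x 50 mm. Origin: centre of the carton's underside, on the bench, z up. Board's upper face at 52 mm. In its middle a black clip frame 44 (x) x 94 (y) mm with a white hook at its +y and at its -y end: the heatsink's y goes along the board's y. Other connectors: at most 14 mm tall.
- mount (a point): Centre of the clip frame, 61 mm above the board's origin, axes as the board's. True in x and y; the real frame (hooks, pad, seat) stands on its studs up to 9 mm lower or higher, not measured: feel for it. Over the real frame the heatsink's underside is at 29 mm resting on the hooks' ramps, 15 to 16 mm clipped home, 14 mm on the hard seat: only 2 mm from click to hard stop, so go slowly (6 mm/s).
- pad (a joint): Rubber pad in the middle of the clip frame, 28 x 36 mm, on a spring: how far it is pressed down (m). 0 free (its top 19 mm over the real frame), about 0.003 with the heatsink clipped home, 0.005 at the hard seat. Pushes up with 2.5 N when free, 5 N at the seat.
- hook_a (a joint): Lean of the white hook at the board's +y end (rad): 0 upright, 0.10 to 0.16 bent outward by the plate, back to 0 once clicked. 14 mm wide, top 34 mm over the real frame. A steep ramp leads from y = 38 mm at the top in to the barb's tip at y = 33 mm; the barb's flat underside is at 21 mm. Guides in a plate up to 2 mm off centre.
- hook_b (a joint): The same for the mirrored hook at the board's -y end. It is stiffer than the other, so one side may click first. Pushing the plate past both takes about 9 to 15 N in all, by friction.
- drive: Black flat drive 100 x 70 x 9 mm lying on the bench. Origin: centre of its underside.
- screwdriver: Blue-handled screwdriver 170 mm long, lying on the bench along its x axis.
- tub: Open white tub, 70 mm across, 60 mm tall. Origin: centre of its underside.
Not all that is in view belongs to the job. Several things look just like the heatsink: the one meant starts nearest to the robot's base.

How it is judged:
On the way, in this order (a step that is already met when the one before it is completed fails the run):
1. the heatsink is on or just above the hooks, level, centred and square, hooks not yet bent, pad not yet pressed (horizontal distance between heatsink and mount below 0.006 m and angle between the y axis of heatsink and the y axis of board, either way round below 0.15 rad and angle between heatsink's own z axis and vertical below 0.15 rad and z of heatsink in the frame of mount between 0.012 and 0.046 m and value of joint pad below 0.0005 m and value of joint each of hook_a, hook_b below 0.08 rad), for 0.1 s.
2. both hooks have clicked over the base plate (horizontal distance between heatsink and mount below 0.005 m and angle between the y axis of heatsink and the y axis of board, either way round below 0.12 rad and value of joint pad above 0.0015 m and angle between heatsink's own z axis and vertical below 0.06 rad and value of joint each of hook_a, hook_b below 0.04 rad), for 0.2 s.
At the end, for the whole second after the job is handed in: Clipped under both hooks: within 5 mm of the mount's centre and 0.12 rad of square, level within 0.06 rad, holding the pad down by more than 1.5 mm, both hooks sprung back (lean under 0.04 rad), at rest and released (all of step 2 and linear speed of heatsink below 0.02 m/s); the robot touches nothing.
It fails at once if the heatsink is pushed on the board (seat, pad and hooks together) with more than 30 N (contact force between heatsink and board above 30 N).
It fails at once if the drive is moved by more than 15 mm (distance of drive from where it was at the start of the episode above 0.015 m).
It fails at once if the screwdriver is moved by more than 15 mm (distance of screwdriver from where it was at the start of the episode above 0.015 m).
It fails at once if the tub is moved by more than 15 mm (distance of tub from where it was at the start of the episode above 0.015 m).
It also fails if it takes over 46 s, if anything falls off the work surface, if the arm or the gripper's body presses on something with over 40 N, if the wrist force passes 120 N, or if a joint passes its speed limit or range.

## Robot

A 6-joint arm with a two-finger parallel gripper is mounted at the origin on the work surface. World frame = base frame: x ahead of the robot, y to its left, z up, the work surface at z = 0. Lengths are in m, angles in rad, forces in N, time in s.
With the tool pointing down it reaches from about 0.35 to 0.8 m from the base axis. Payload 7.3 kg.
Tool frame: the origin (TCP) lies between the finger pads; the fingertips stand 25 mm ahead of it and the grasp point (between the pads) lies 6 mm ahead of it (r.tip_extent is the distance from the TCP to the fingertips, in m); z points along the fingers, y is the line along which they close (so a half turn about z gives the same grasp; the last joint's range is limited). The gripper opens to 85 mm and grips with 20 to 120 N. Pads are 22 mm wide; open, the fingers measure 114 mm over their backs; the gripper's body (76 mm by 85 mm) begins 54 mm behind the grasp point. The pads swing forward as they close: fully open they stand 13 mm farther back than shut.
Start: joints at [-1.357, 0.342, 1.524, -0, 1.275, -0.146], TCP at [0.185, -0.491, 0.256] pointing down, gripper open.
Joint ranges: [-2.53, 2.53], [-0.77, 2.02], [0.04, 2.7], [-1, 4.14], [0.28, 2.66], [-3.11, 3.11]. Speed limits (rad/s): [2.57, 2.57, 3.14, 3.14, 3.14, 3.14].

## Interface

Orientations are given as a unit quaternion [x, y, z, w].
In Python, from workcell import r, command_gripper, optics gives the robot as it stands. The module is installed in compiled form; this text tells all that it offers. Calls block until the motion is done:
- r.reach(position, orientation): joint-space move of the TCP to a pose.
- r.move_straight(position, orientation=None, speed=0.15, max_force=None): straight line of the TCP; orientation=None keeps the orientation; speed is the mean speed in m/s. With max_force (N) it stops when the force on the tool has changed by that much, and returns True; else False.
- r.movej(angles): joint-space move.
- command_gripper(opening, force=None): finger opening in m; force is the grip in N (None keeps the last); returns when the fingers have stopped.
- r.hold(seconds).
- r.solve_ik(position, orientation): joint angles nearest the present ones, or None.
- r.read_state(): the state.
- optics.get_image(name): name is "side" or "top" or "wrist"; returns (picture, depth): 384x512x3 uint8, red, green, blue; 384x512 float32, m along the optical axis (not along the pixel's ray), 0 where there is no reading.
- optics.camera_model(name): a dict with "K" (3x3 intrinsics, pixels), "k1" (the pictures are not rectified: a ray, as slopes to the right and down, at radius r is drawn at 1 + k1 r^2 times it, then the intrinsics apply), "R" (3x3) and "t" (3): a world point X has camera coordinates R X + t; the wrist camera has in their place "tool_from_camera" (4x4, takes a point from camera to tool coordinates, whose origin is the TCP and whose axes are the flange's). Camera axes: x right, y down, z forward; pixel columns grow to the right and rows downward; lengths in m; the calibration is good to about 2 mm. A picture is of the moment at which its call begins: read the wrist's pose just before it. camera_model takes no time and is no camera call.
A pose or a line that the arm cannot do raises r.PlanningError and nothing moves.
- r.finish_job(): hands the job in; it is judged then, once.
The state is a dict: "time_s": time; "joint_positions": joint angles; "dq": joint speeds; "tau": joint torques, N m; "eef_pos": TCP position; "eef_rot": TCP orientation; "contact_force": force on the tool from outside, world axes, zero at the start; "torque": the same for the moment, N m; "grip_width": finger opening in m; "grip_force": force on a finger pad.
Only numpy, scipy, OpenCV 4.12 (cv2) and the standard library are available. Lean on these libraries where they do the work, as an engineer would, in place of code of your own. Each camera call takes 0.05 s, during which the arm holds its last target. There are 200 camera calls.

## Working session

There is one attempt and no reset: what is moved stays moved. The work goes in short steps, each a Python script; the robot and the scene stay as the last script left them, time stands still between calls to the robot, and variables do not carry over. Pictures are saved under pics/ and viewed, at most 10 in all, crops included, and the job is handed in when it is done.

```bash
mkdir -p pics && cat > h.py <<'E'
import numpy as np, cv2
from workcell import r, command_gripper, optics
from scipy.spatial.transform import Rotation as Rot
def cloud(name):
    s=r.read_state(); img,d=optics.get_image(name); m=optics.camera_model(name)
    K=np.array(m["K"]);k1=m["k1"]
    v,u=np.mgrid[0:384,0:512].astype(np.float32)
    p=cv2.undistortPoints(np.stack([u,v],-1).reshape(-1,1,2),K,np.array([k1,0,0,0.])).reshape(384,512,2)
    C=np.dstack([p[...,0]*d,p[...,1]*d,d])
    if name=="wrist":
        T=np.array(m["tool_from_camera"]);P=C@T[:3,:3].T+T[:3,3]
        P=P@Rot.from_quat(s["eef_rot"]).as_matrix().T+np.array(s["eef_pos"])
    else: P=(C-np.array(m["t"]))@np.array(m["R"])
    P[d==0]=np.nan
    return img,d,P
def save(n,im): cv2.imwrite("pics/"+n,np.ascontiguousarray(im[...,::-1]))
E
python3 - <<'E'
from h import *
a,d,P=cloud("top"); save("top.png",a); np.savez("top.npz",a=a,P=P)
s=r.read_state(); print(s["time_s"],s["eef_rot"],r.tip_extent)
hsv=cv2.cvtColor(a,cv2.COLOR_RGB2HSV)
m=((hsv[...,0]>95)&(hsv[...,0]<130)&(hsv[...,1]>100)).astype(np.uint8)
n,l,st,c=cv2.connectedComponentsWithStats(m)
for i in range(1,n):
    if st[i,4]>40:
        q=P[l==i]; print(c[i].round(),st[i],np.nanmedian(q,0).round(3),np.nanmax(q[:,2]).round(3),np.hypot(*np.nanmedian(q,0)[:2]).round(3))
E
```

```text
0.05 [ 9.83864331e-01  1.78914483e-01 -3.21795739e-05 -7.64147101e-04] 0.025
[336. 181.] [323 168  27  26 343] [ 0.614 -0.223  0.03 ] 0.04 0.653
[294. 180.] [282 173  25  16 366] [ 0.618 -0.107  0.015] 0.04 0.628
[186. 179.] [180 176  13   7  83] [0.619 0.188 0.064] 0.068 0.646
[153. 207.] [151 184   5  49 191] [0.545 0.277 0.058] 0.063 0.612
[461. 191.] [456 186  10  11  87] [ 0.579 -0.578  0.012] 0.018 0.819
[258. 203.] [253 188  10  30 249] [ 0.556 -0.005  0.023] 0.029 0.556
[379. 201.] [366 189  27  26 356] [ 0.552 -0.337  0.031] 0.04 0.647
[206. 217.] [204 201   5  32 137] [0.515 0.133 0.061] 0.067 0.532
[330. 219.] [317 211  27  18 370] [ 0.506 -0.2    0.026] 0.041 0.544
[500. 314.] [487 291  25  47 766] [ 0.254 -0.6    0.089] 0.096 0.651
```

View pics/top.png

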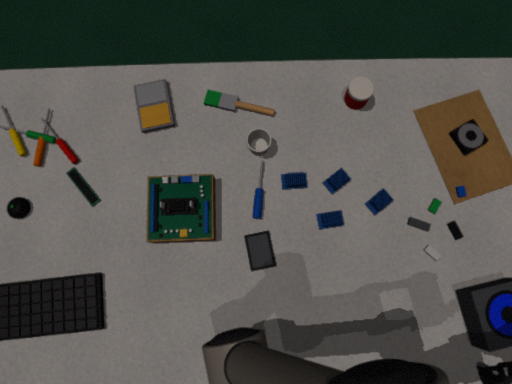

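The things that could be taken for the heatsink are the four blue finned blocks at (294,180), (336,181), (379,201) and (330,219). Their distances from the base are 0.63, 0.65, 0.65 and 0.54 m, so (330,219) is the nearest. The other blue items are the screwdriver at (258,203), the board's connectors and the fan. I'll check the choice in a crop and from above with the wrist camera.

```bash
cat >> h.py <<'E'
def down(psi): # tool down, tool y axis at world angle psi
    y=np.array([np.cos(psi),np.sin(psi),0]);z=np.array([0,0,-1.]);x=np.cross(y,z)
    return Rot.from_matrix(np.stack([x,y,z],1)).as_quat()
E
python3 - <<'E'
from h import *
for psi in (0,np.pi):
    for p in ([0.506,-.2,.22],[.535,.205,.22]): print(psi,p,np.round(r.solve_ik(p,down(psi)),2))
print(np.round(optics.camera_model("wrist")["tool_from_camera"],3))
a=np.load("top.npz")["a"]
save("crop.png",cv2.resize(np.hstack([a[160:250,270:400],a[165:255,130:235]]),None,fx=3.4,fy=3.4,interpolation=cv2.INTER_CUBIC))
E
```

```text
0 [0.506, -0.2, 0.22] [-0.52  0.41  1.53 -0.    1.21 -0.52]
0 [0.535, 0.205, 0.22] [ 0.23  0.46  1.45 -0.    1.24  0.23]
3.141592653589793 [0.506, -0.2, 0.22] [-0.52  0.41  1.53 -0.    1.21  2.62]
3.141592653589793 [0.535, 0.205, 0.22] [ 0.23  0.46  1.45 -0.    1.24 -2.91]
[[-0.001 -0.966 -0.258  0.064]
 [ 1.    -0.001 -0.     0.001]
 [-0.    -0.258  0.966 -0.117]
 [ 0.     0.     0.     1.   ]]
```

View pics/crop.png

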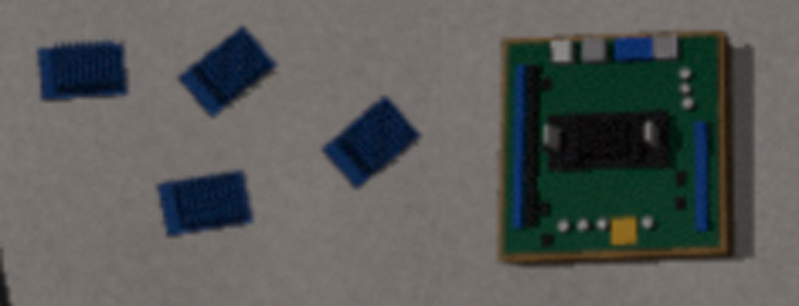

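The chosen block is at crop (205,205), alone and upright with its long side about along world y. The clip frame's two white hooks are at crop (550,135) and (652,133), so its long axis is also about along world y.

```bash
python3 - <<'E'
from h import *
# board image first would cost travel; heatsink first
r.reach([.506,-.2,.20],down(0))
a,d,P=cloud("wrist"); save("w1.png",a); np.savez("w1.npz",a=a,P=P)
hsv=cv2.cvtColor(a,cv2.COLOR_RGB2HSV)
blue=(hsv[...,0]>95)&(hsv[...,0]<130)&(hsv[...,1]>100)
near=np.hypot(P[...,0]-.506,P[...,1]+.2)<.06
for nm,m in (("fins",near&(P[...,2]>.03)),("all",near&(P[...,2]>.003)&blue),("plate",near&(P[...,2]>.003)&(P[...,2]<.009))):
    q=P[m]; print(nm,len(q),cv2.minAreaRect(q[:,:2].astype(np.float32)*1000),np.percentile(q[:,2],[5,50,95]).round(4))
print(r.read_state()["time_s"])
E
```

```text
fins 32055 ((506.33062744140625, -205.30587768554688), (119.96531677246094, 50.32680130004883), 3.5539119243621826) [0.1892 0.2478 0.265 ]
all 3510 ((506.72503662109375, -204.95333862304688), (119.74513244628906, 71.23725128173828), 7.670018672943115) [0.004  0.0329 0.2532]
plate 1028 ((507.71038818359375, -205.2936553955078), (44.05024719238281, 72.20636749267578), 7.61811637878418) [0.0035 0.0046 0.0059]
1.7083
```

View pics/w1.png

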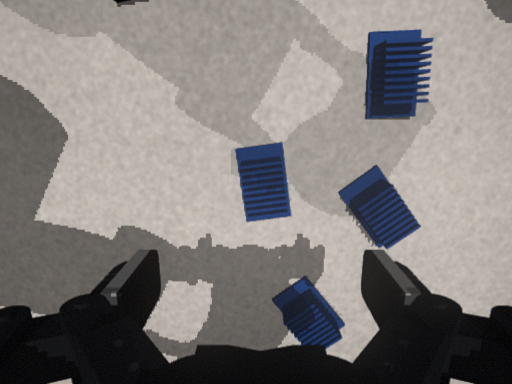

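The wrist image shows the heatsink at (265,182), upright. The plate fit gives 44.05 x 72.2 mm, centre (507.7,-205.3) mm and yaw +7.6°. Next I grasp it, lift it and look at the board on the way.

```bash
python3 - <<'E'
from h import *
q=down(np.radians(7.62)); x,y=.5077,-.2053
command_gripper(.066,force=90)
r.reach([x,y,.10],q)
hit=r.move_straight([x,y,.033],speed=.06,max_force=6); print("hit",hit,r.read_state()["eef_pos"])
command_gripper(.02,force=90); s=r.read_state(); print(s["grip_width"],s["grip_force"],s["eef_pos"])
r.move_straight([x,y,.20],speed=.15)
s=r.read_state(); print(s["grip_width"],s["contact_force"])
r.reach([.525,.205,.27],down(0))
a,d,P=cloud("wrist"); save("w2.png",a); np.savez("w2.npz",a=a,P=P)
s=r.read_state(); print(s["time_s"],s["eef_pos"],s["grip_width"])
E
```

```text
hit False [ 0.50795521 -0.20544074  0.03340845]
0.03428509706593315 90.67573428153992 [ 0.50810492 -0.20547771  0.03369186]
0.03461093525871996 [ 0.18329241 -1.25472535 -1.24200013]
7.0333 [0.52530169 0.20391864 0.26966205] 0.034546776609419835
```

View pics/w2.png

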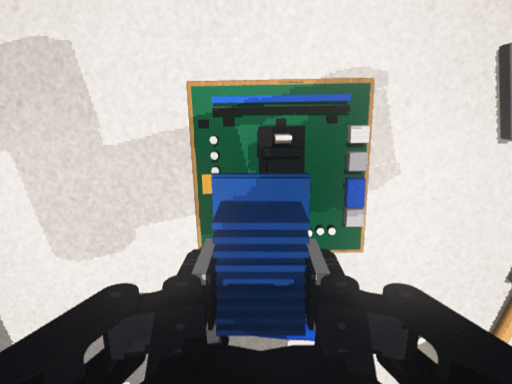

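The heatsink is gripped square, at rows 175–335 in the centre, but it hides the -y hook. The +y hook is at (284,138). I'll back off toward -y for a full view.

```bash
python3 - <<'E'
from h import *
r.move_straight([.525,.125,.27],down(0),speed=.2); r.hold(.2)
a,d,P=cloud("wrist"); save("w3.png",a); np.savez("w3.npz",a=a,P=P)
hsv=cv2.cvtColor(a,cv2.COLOR_RGB2HSV); z=P[...,2]
R=lambda m:cv2.minAreaRect(P[m][:,:2].astype(np.float32)*1000)
reg=(P[...,1]>.08)&(P[...,1]<.33)&(abs(P[...,0]-.535)<.15)
g=reg&(z>.046)&(z<.058); print("board",g.sum(),R(g))
br=reg&(z>.03)&(z<.08); print("carton",R(br))
rows=np.mgrid[0:384,0:512][0]
w=reg&(hsv[...,1]<50)&(hsv[...,2]>140)&(z>.072)&(z<.12)&(rows<170)
n,l,st,c=cv2.connectedComponentsWithStats(w.astype(np.uint8))
for i in range(1,n):
    if st[i,4]>15: q=P[l==i]; print(c[i].round(),st[i],np.median(q,0).round(4),q.min(0).round(4),q.max(0).round(4))
print(r.read_state()["time_s"],r.read_state()["eef_pos"])
E
```

```text
board 23084 ((544.744873046875, 200.93341064453125), (180.66668701171875, 170.9864959716797), 0.9646216034889221)
carton ((544.69384765625, 201.41268920898438), (180.78428649902344, 171.8448944091797), 0.9998863935470581)
[285.  38.] [277  36  18   5  83] [0.5433 0.2442 0.0983] [0.537  0.2425 0.0947] [0.5504 0.2464 0.1003]
[285. 134.] [277 130  17  10 147] [0.5449 0.1693 0.0925] [0.5381 0.1654 0.0833] [0.5521 0.1724 0.1004]
7.8333 [0.52492318 0.125814   0.26991287]
```

View pics/w3.png

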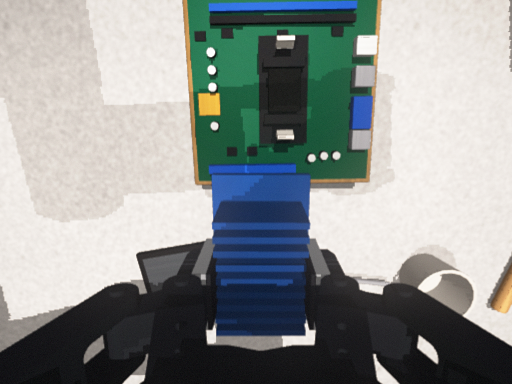

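Both hooks are in full view at (285,38) and (285,134), and the frame lies square to the board with yaw of about +1°. I'll refine the mount's y and the heatsink's place in the hand from the same frame.

```bash
python3 - <<'E'
from h import *
f=np.load("w3.npz");a=f["a"];P=f["P"];z=P[...,2]
hsv=cv2.cvtColor(a,cv2.COLOR_RGB2HSV);rows,cols=np.mgrid[0:384,0:512]
wh=(hsv[...,1]<50)&(hsv[...,2]>110)&(abs(cols-285)<12)
for r0,r1 in((30,52),(122,145)):
  for rr in range(r0,r1):
    m=(rows==rr)&(abs(cols-285)<6); q=np.median(P[m],0); print(rr,int(wh[m].sum()),q[1:].round(4),end=" | ")
  print()
fr=(hsv[...,2]<60)&(z>.056)&(z<.09)&(cols>245)&(cols<320)&(rows>25)&(rows<160)
n,l,st,c=cv2.connectedComponentsWithStats(fr.astype(np.uint8)); i=1+np.argmax(st[1:,4])
q=P[l==i]; print("frame",st[i],cv2.minAreaRect(q[:,:2].astype(np.float32)*1000),np.percentile(q,[1,50,99],axis=0).round(4))
# carton/board edges
for cc in (225,350):
  m=(cols==cc)&(rows>150)&(rows<200); print([(int(rr),P[rr,cc,1].round(4),z[rr,cc].round(4)) for rr in range(172,192,2)])
# held heatsink
s=np.array([.52492318,.125814,.26991287])
h=(hsv[...,0]>95)&(hsv[...,0]<130)&(hsv[...,1]>100)&(rows>160)&(rows<340)&(z>.2)&(z<.3)&(abs(cols-262)<60)
q=P[h]-s
pl=q[q[:,2]<np.percentile(q[:,2],3)+.012]
print("held z",np.percentile(q[:,2],[1,10,50,90,99]).round(4),"xy",q.min(0).round(4),q.max(0).round(4))
for rr in (165,170,175,180,185,190,195,200,205,215):
  m=h&(rows==rr); 
  if m.sum()>3: v=P[m]-s; print(rr,m.sum(),np.median(v,0).round(4),v[:,0].min().round(4),v[:,0].max().round(4))
E
```

```text
30 0 [0.2594 0.0531] | 31 0 [0.2585 0.0535] | 32 0 [0.2576 0.0538] | 33 0 [0.2568 0.0532] | 34 0 [0.256  0.0534] | 35 11 [0.2549 0.0547] | 36 11 [0.246  0.0968] | 37 11 [0.2449 0.0989] | 38 11 [0.2442 0.0986] | 39 11 [0.2435 0.0983] | 40 11 [0.2428 0.098 ] | 41 0 [0.2428 0.0941] | 42 11 [0.2423 0.0928] | 43 11 [0.2418 0.0917] | 44 11 [0.2412 0.0907] | 45 11 [0.2407 0.0892] | 46 11 [0.2401 0.0879] | 47 9 [0.2396 0.0866] | 48 1 [0.2392 0.0847] | 49 0 [0.2414 0.0659] | 50 0 [0.2406 0.0655] | 51 0 [0.2398 0.0658] | 
122 0 [0.1788 0.0768] | 123 0 [0.1779 0.0763] | 124 0 [0.1766 0.0653] | 125 0 [0.1757 0.0656] | 126 0 [0.1748 0.0654] | 127 0 [0.1739 0.0661] | 128 0 [0.1729 0.0655] | 129 1 [0.172  0.0655] | 130 11 [0.1723 0.0856] | 131 11 [0.1716 0.0875] | 132 11 [0.1708 0.0887] | 133 11 [nan nan] | 134 11 [0.1693 0.0921] | 135 11 [0.1687 0.0956] | 136 11 [0.1681 0.0987] | 137 11 [0.1672 0.0982] | 138 11 [0.1664 0.0987] | 139 1 [0.1654 0.0964] | 140 0 [0.1618 0.0657] | 141 0 [0.161  0.0662] | 142 0 [0.1599 0.0652] | 143 0 [0.159  0.0654] | 144 0 [0.1567 0.0518] | 
frame [ 259   35   49  109
[... 907 characters left out ...]
), np.float64(0.0504)), (184, np.float64(0.1047), np.float64(-0.0007)), (186, np.float64(0.1023), np.float64(-0.0007)), (188, np.float64(0.0999), np.float64(-0.0004)), (190, np.float64(0.0975), np.float64(-0.0003))]
held z [-0.0308 -0.0292 -0.0016  0.0012  0.0019] xy [-0.0231 -0.0236 -0.0349] [0.0209 0.0365 0.0058]
175 99 [-0.0009  0.0362 -0.0292] -0.0224 0.0209
180 97 [-0.0009  0.034  -0.029 ] -0.0225 0.0204
185 98 [-0.0011  0.0317 -0.0291] -0.0227 0.0205
190 97 [-0.0009  0.0294 -0.0291] -0.0229 0.0206
195 97 [-0.0013  0.0271 -0.0292] -0.0229 0.0201
200 96 [-0.0011  0.0248 -0.0291] -0.0224 0.0204
205 96 [-0.0011  0.0243 -0.0228] -0.0226 0.0205
215 94 [-0.0015  0.0243 -0.0086] -0.0228 0.0202
```

The mount is at (544.5, 205.6) mm with yaw 0.96°, and the real frame is at about z = 65 mm. In the hand the plate is offset (-1, 0.3) mm with its underside 33.7 mm below the TCP. I'll hover, dwell, feel for the ramps and push slowly in small guarded steps.

```bash
cat >> h.py <<'E'
X,Y,Q=.5455,.2053,down(np.radians(.96))
def push(zstop,fabs=18,step=.0005,zdrop=.1165):
    z=r.read_state()["eef_pos"][2]; peak=0; why="depth"
    while z>zstop:
        z-=step; hit=r.move_straight([X,Y,z],Q,speed=.006,max_force=5)
        s=r.read_state(); f=s["contact_force"]; fz=f[2]+1.25; peak=max(peak,fz)
        print(f"{z:.4f} {s['eef_pos'][2]:.4f} fz {fz:.1f} fxy {f[0]:.1f} {f[1]:.1f} tq {np.round(s['torque'],2)} {hit}")
        if fz>fabs: why="force";break
        if z<zdrop and peak>7 and fz<7: why="drop";break
    print(why,r.read_state()["time_s"])
E
python3 - <<'E'
from h import *
r.reach([X,Y,.17],Q)
r.move_straight([X,Y,.1335],speed=.06); r.hold(.4)
s=r.read_state(); print(s["time_s"],s["eef_pos"],s["contact_force"],s["grip_width"])
push(.1175)
E
```

```text
9.575 [0.54556005 0.20534425 0.1336662 ] [ 0.98024046  0.22046173 -1.58263613] 0.034373692256570006
0.1332 0.1332 fz -1.5 fxy 0.1 0.4 tq [ 0.03 -0.06  0.03] False
0.1327 0.1326 fz -0.6 fxy 0.8 -0.4 tq [ 0.04 -0.    0.05] False
0.1322 0.1321 fz -0.5 fxy 0.1 -0.1 tq [-0.    0.   -0.04] False
0.1317 0.1316 fz -0.4 fxy 0.4 -1.1 tq [-0.06  0.02 -0.03] False
0.1312 0.1311 fz -1.1 fxy 0.3 0.1 tq [ 0.03 -0.01 -0.02] False
0.1307 0.1306 fz -0.8 fxy -1.6 -0.5 tq [-0.01  0.05 -0.05] False
0.1302 0.1301 fz -0.1 fxy 0.3 -0.3 tq [-0.04 -0.01 -0.  ] False
0.1297 0.1296 fz -0.7 fxy -0.2 0.1 tq [0.09 0.02 0.03] False
0.1292 0.1291 fz -0.7 fxy 0.6 -0.2 tq [-0.05  0.02 -0.01] False
0.1287 0.1286 fz -0.4 fxy -0.8 -0.3 tq [-0.04  0.02 -0.01] False
0.1282 0.1281 fz -1.2 fxy 0.0 0.8 tq [-0.02 -0.02 -0.03] False
0.1277 0.1276 fz 0.2 fxy 0.6 0.7 tq [-0.02  0.02  0.04] False
0.1272 0.1271 fz -0.6 fxy 1.0 -0.4 tq [-0.    0.01 -0.03] False
0.1267 0.1266 fz -0.8 fxy -0.2 -0.3 tq [ 0.06 -0.02  0.03] False
0.1262 0.1261 fz -1.7 fxy 0.0 0.6 tq [ 0.02 -0.04  0.01] False
0.1257 0.1257 fz 0.6 fxy 0.3 0.5 tq [ 0.08 -0.
[... 383 characters left out ...]
] False
0.1222 0.1222 fz 4.0 fxy 0.4 0.8 tq [ 0.07 -0.07  0.01] False
0.1217 0.1217 fz 4.0 fxy 1.6 0.7 tq [ 0.08 -0.08 -0.05] False
0.1212 0.1212 fz 4.1 fxy 0.1 1.0 tq [ 0.07 -0.1  -0.04] False
0.1207 0.1208 fz 5.4 fxy -0.3 1.3 tq [ 0.11 -0.08 -0.02] False
0.1202 0.1202 fz 5.0 fxy 0.6 0.2 tq [ 0.06 -0.09  0.  ] False
0.1197 0.1199 fz 7.2 fxy 0.4 1.0 tq [ 0.1  -0.07 -0.02] False
0.1192 0.1188 fz 2.4 fxy 1.8 1.4 tq [ 0.12 -0.14  0.03] False
0.1187 0.1182 fz 1.0 fxy 0.2 0.3 tq [ 0.2  -0.11 -0.02] False
0.1182 0.1179 fz 0.8 fxy 0.4 0.9 tq [ 0.17 -0.06 -0.03] False
0.1177 0.1175 fz 0.6 fxy 0.3 1.2 tq [ 0.12  0.03 -0.04] False
0.1172 0.1171 fz 0.5 fxy 0.1 0.8 tq [0.15 0.02 0.05] False
depth 17.825
```

The ramps were met at TCP z ≈ 0.1258 and the barb tips reached at 0.1195. The click should come near 0.1125 and the seat near 0.1115. I'll continue in finer steps and stop at the first firm rise.

```bash
python3 - <<'E'
from h import *
push(.1100,fabs=14,step=.0003,zdrop=0)
print(r.read_state()["grip_width"])
E
```

```text
0.1168 0.1168 fz 2.3 fxy 0.2 0.7 tq [ 0.16  0.05 -0.  ] False
0.1165 0.1165 fz 2.5 fxy -0.5 0.9 tq [0.11 0.06 0.01] False
0.1162 0.1162 fz 2.1 fxy -0.8 0.5 tq [0.13 0.05 0.01] False
0.1159 0.1159 fz 1.9 fxy -0.4 1.1 tq [ 0.15 -0.05  0.01] False
0.1156 0.1156 fz 1.7 fxy 1.4 0.9 tq [ 0.16 -0.04  0.01] False
0.1153 0.1155 fz 3.8 fxy 0.6 0.4 tq [0.13 0.07 0.03] False
0.1150 0.1151 fz 4.1 fxy 0.1 1.2 tq [0.13 0.13 0.05] False
0.1147 0.1148 fz 5.1 fxy 0.7 1.8 tq [ 0.11 -0.01  0.05] False
0.1144 0.1144 fz 4.8 fxy 0.4 0.9 tq [ 0.19 -0.01 -0.01] False
0.1141 0.1141 fz 4.5 fxy 0.4 1.1 tq [ 0.15 -0.05 -0.02] False
0.1138 0.1138 fz 3.9 fxy 0.5 0.9 tq [ 0.22 -0.1  -0.02] False
0.1135 0.1135 fz 5.0 fxy 0.5 0.5 tq [ 0.14 -0.13  0.02] False
0.1132 0.1125 fz -0.8 fxy 1.7 -0.4 tq [-0.06 -0.37  0.04] False
0.1129 0.1125 fz -0.1 fxy 1.9 -0.7 tq [-0.22 -0.36 -0.02] False
0.1126 0.1125 fz 1.2 fxy -0.1 -2.0 tq [-0.42 -0.1  -0.04] False
0.1123 0.1124 fz 3.1 fxy -0.7 -2.8 tq [-0.38  0.12  0.01] False
0.1120 0.1121 fz 3.4 fxy -1.6 -1.4 tq [-0.35  0.19  0.02] False
0.1117 0.1117 fz 3.9 fxy -0.9 -0.9 tq [-0.28  0.28  0.05] False
0.1114 0.1114 fz 4.2 fxy -1.4 -1.3 tq [-0.25  0.3  -0.04] False
0.1111 0.1111 fz 4.1 fxy -1.2 -1.9 tq [-0.24  0.35  0.01] False
0.1108 0.1108 fz 5.2 fxy -1.7 -1.9 tq [-0.23  0.4  -0.01] False
0.1105 0.1106 fz 6.4 fxy -3.3 -0.7 tq [-0.2   0.5  -0.01] False
0.1102 0.1106 fz 8.5 fxy -2.8 -1.3 tq [-0.26  0.66  0.03] False
0.1099 0.1106 fz 9.4 fxy -3.9 -3.0 tq [-0.25  0.78 -0.02] False
depth 23.825
0.034454341333110615
```

A click at 0.1132, then firm contact at 0.1106, which matches the 2 mm from click to seat. I'll press on to about 15 N in case the stiffer hook is still pending, then look.

```bash
python3 - <<'E'
from h import *
import h
z=.1099
for _ in range(10):
    z-=.0002; r.move_straight([X,Y,z],Q,speed=.006,max_force=4); s=r.read_state(); fz=s["contact_force"][2]+1.25
    print(f"{z:.4f} {s['eef_pos'][2]:.4f} {fz:.1f} {np.round(s['torque'],2)}")
    if fz>14.5: break
z=.1113; r.move_straight([X,Y,z],Q,speed=.006); s=r.read_state(); print(s["time_s"],s["eef_pos"],s["contact_force"])
a,d,P=cloud("wrist"); b,_,P2=cloud("side")
np.savez("w4.npz",a=a,P=P,b=b,P2=P2)
m=optics.camera_model("side"); p=np.array(m["R"])@[.5445,.2056,.08]+m["t"]; u=(np.array(m["K"])@(p/p[2]))[:2]; print(u)
u=u.astype(int); c=b[max(0,u[1]-50):u[1]+50,max(0,u[0]-65):u[0]+65]
save("w4.png",np.hstack([cv2.resize(a,(400,300)),cv2.resize(c,(390,300))]))
E
```

```text
0.1097 0.1106 10.3 [-0.23  0.89  0.02]
0.1095 0.1106 12.1 [-0.29  1.02 -0.05]
0.1093 0.1106 14.7 [-0.35  1.06 -0.06]
25.0583 [0.54556708 0.20534841 0.11114721] [-1.24830887 -0.73122503  2.40245504]
[184.61314243 231.70547869]
```

View pics/w4.png

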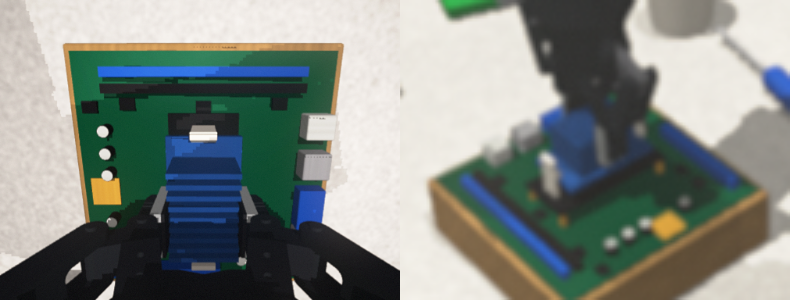

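The +y hook at (203,132) sits over the plate, and the -y hook shows at (203,266). I'll check level from the fin tops' depth and the -y hook's height before releasing.

```bash
python3 - <<'E'
from h import *
f=np.load("w4.npz");a=f["a"];P=f["P"];hsv=cv2.cvtColor(a,cv2.COLOR_RGB2HSV)
blue=(hsv[...,0]>95)&(hsv[...,0]<130)&(hsv[...,1]>90)&(abs(P[...,0]-.5445)<.022)&(abs(P[...,1]-.2056)<.04)
q=P[blue&(P[...,2]>.09)]; t=q[q[:,2]>np.percentile(q[:,2],60)-.002]
A=np.c_[t[:,:2]-[.5445,.2056],np.ones(len(t))]
for _ in range(4):
    c=np.linalg.lstsq(A,t[:,2],rcond=None)[0]; k=abs(A@c-t[:,2])<.0015; A,t=A[k],t[k]
print("fin plane",c.round(4),len(t),t.min(0).round(4),t.max(0).round(4))
p=P[blue&(P[...,2]<.095)&(P[...,1]>.225)]; print("plate +y",np.median(p,0).round(4),p[:,1].max().round(4))
w=(hsv[...,1]<50)&(hsv[...,2]>110)&(abs(P[...,0]-.5445)<.009)&(abs(P[...,1]-.2056)<.055)&(P[...,2]>.075)&(P[...,2]<.12)
for s in (1,-1):
    q=P[w&(s*(P[...,1]-.2056)>.02)]; print(s,len(q),np.percentile(q,[2,50,98],axis=0).round(4))
E
```

```text
fin plane [-0.0147  0.0278  0.1122] 3801 [0.5264 0.1808 0.1099] [0.5628 0.2302 0.1138]
plate +y [0.5442 0.2335 0.0822] 0.242
1 610 [[0.5369 0.2399 0.0758]
 [0.5432 0.2456 0.0963]
 [0.5502 0.2463 0.0995]]
-1 143 [[0.5385 0.1664 0.0973]
 [0.5448 0.1681 0.0983]
 [0.5511 0.1697 0.0995]]
```

Both hook tops are where they stood before the push (+y to 0.2463, -y at 0.1664–0.1697), so both are upright and over the plate. The tilt is about 0.03 rad or less. I'll release, retreat and check.

```bash
python3 - <<'E'
from h import *
command_gripper(.06); r.hold(.2)
r.move_straight([X,Y,.17],Q,speed=.08)
r.move_straight([.525,.125,.27],down(0),speed=.2); r.hold(.2)
a,d,P=cloud("wrist"); save("w5.png",a)
hsv=cv2.cvtColor(a,cv2.COLOR_RGB2HSV)
blue=(hsv[...,0]>95)&(hsv[...,0]<130)&(hsv[...,1]>90)&(abs(P[...,0]-.5445)<.03)&(abs(P[...,1]-.2056)<.05)
for nm,m in (("fin",blue&(P[...,2]>.108)&(P[...,2]<.12)),("plate",blue&(P[...,2]<.09)&(P[...,2]>.07))):
    t=P[m]; A=np.c_[t[:,:2]-[.5445,.2056],np.ones(len(t))]; print(nm,np.linalg.lstsq(A,t[:,2],rcond=None)[0].round(4),cv2.minAreaRect(t[:,:2].astype(np.float32)*1000))
for s in (1,-1):
    t=P[blue&(P[...,2]<.09)&(P[...,2]>.07)&(s*(P[...,1]-.2056)>.025)]; print(s,len(t),np.median(t,0).round(4))
w=(hsv[...,1]<50)&(hsv[...,2]>110)&(abs(P[...,0]-.5445)<.009)&(abs(P[...,1]-.2056)<.055)&(P[...,2]>.075)&(P[...,2]<.12)
for s in (1,-1):
    q=P[w&(s*(P[...,1]-.2056)>.02)]; print(s,len(q),np.percentile(q,[2,50,98],axis=0).round(4))
print(r.read_state()["time_s"])
E
```

```text
fin [ 0.0037 -0.0111  0.1131] ((544.8069458007812, 205.43177795410156), (35.96318435668945, 47.97138595581055), 0.22176335752010345)
plate [ 0.0134 -0.0076  0.0848] ((544.5552368164062, 205.54632568359375), (44.03664779663086, 72.31076049804688), 1.0574722290039062)
1 485 [0.543  0.2372 0.0835]
-1 567 [0.5457 0.1754 0.0833]
1 89 [[0.5371 0.2428 0.0956]
 [0.5434 0.2444 0.0982]
 [0.5504 0.2464 0.0997]]
-1 146 [[0.5382 0.1661 0.0853]
 [0.5449 0.1691 0.0932]
 [0.5515 0.1721 0.0993]]
27.6583
```

View pics/w5.png

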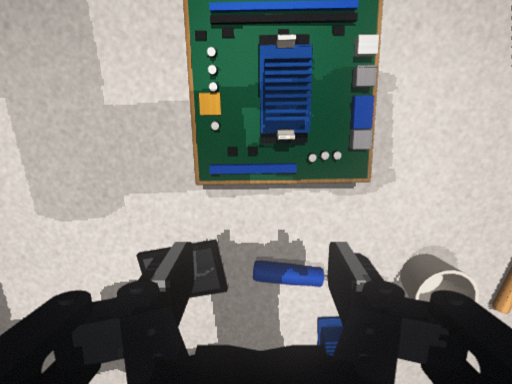

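The heatsink, centred at (286,88), sits within 0.5 mm of the mount, square and level. Both plate ends are at 83.4 mm, below both white hooks at (286,40) and (286,135), which are upright. I'm handing it in.

```bash
python3 -c "
from h import *
print(r.finish_job())"
```

```text
the job is handed in; nothing more can be done
None
```

The blue heatsink is on the clip frame, centred, square and level, with both hooks upright over its base plate; it is released and handed in, and the push peaked at about 15 N (no verdict was returned).

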